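Put the lids back on the stoneware canisters

TASK

The four white stoneware canisters on the shop counter stand open and their brass-knobbed bamboo lids lie about among the other goods. Put each lid on the canister it fits by size, so that it sits level and fully down in the mouth; set the lids down gently instead of dropping them. Leave the canisters standing where they are, and do not disturb the two glass mugs.

Things in the scene. Friction and masses are not known exactly. Their poses are not given: they have to be found in the camera images.
- canister_small: the smallest of four open round canisters in white fluted stoneware, standing loose on the counter: 58 mm outside diameter, 65 mm high, straight wall 5 mm thick, so the mouth is 48 mm wide; no lid at the start. Origin: centre of its underside, z up along its axis. About 200 g.
- canister_medium: the second smallest of four open round canisters in white fluted stoneware, standing loose on the counter: 74 mm outside diameter, 75 mm high, straight wall 5 mm thick, so the mouth is 64 mm wide; no lid at the start. Origin: centre of its underside, z up along its axis. About 300 g.
- canister_large: the second largest of four open round canisters in white fluted stoneware, standing loose on the counter: 90 mm outside diameter, 85 mm high, straight wall 5 mm thick, so the mouth is 80 mm wide; no lid at the start. Origin: centre of its underside, z up along its axis. About 420 g.
- canister_xlarge: the largest of four open round canisters in white fluted stoneware, standing loose on the counter: 106 mm outside diameter, 95 mm high, straight wall 5 mm thick, so the mouth is 96 mm wide; no lid at the start. Origin: centre of its underside, z up along its axis. About 560 g.
- lid_small: lid of canister_small, the smallest of four: bamboo disc 60 mm across with a brass knob, lying knob up. Under it a plug 41 mm across, 3 mm chamfer, drops into the mouth till the disc rests on the rim (its seal lip gives no resistance). Origin: centre of the plug's underside, z up. Heights above it: disc 8 to 18 mm, stem 12 mm thick 18 to 26 mm, round knob head 26 mm across 26 to 48 mm. 60 g.
- lid_medium: lid of canister_medium, the second smallest of four: bamboo disc 76 mm across with a brass knob, lying knob up. Under it a plug 57 mm across, 3 mm chamfer, drops into the mouth till the disc rests on the rim (its seal lip gives no resistance). Origin: centre of the plug's underside, z up. Heights above it: disc 8 to 18 mm, stem 12 mm thick 18 to 26 mm, round knob head 26 mm across 26 to 48 mm. 85 g.
- lid_large: lid of canister_large, the second largest of four: bamboo disc 92 mm across with a brass knob, lying knob up. Under it a plug 73 mm across, 3 mm chamfer, drops into the mouth till the disc rests on the rim (its seal lip gives no resistance). Origin: centre of the plug's underside, z up. Heights above it: disc 8 to 18 mm, stem 12 mm thick 18 to 26 mm, round knob head 26 mm across 26 to 48 mm. 115 g.
- lid_xlarge: lid of canister_xlarge, the largest of four: bamboo disc 108 mm across with a brass knob, lying knob up. Under it a plug 89 mm across, 3 mm chamfer, drops into the mouth till the disc rests on the rim (its seal lip gives no resistance). Origin: centre of the plug's underside, z up. Heights above it: disc 8 to 18 mm, stem 12 mm thick 18 to 26 mm, round knob head 26 mm across 26 to 48 mm. 150 g.
- mug_a: a clear ribbed glass mug with an amber handle, standing loose on the counter, empty: 80 mm across the belly, 68 mm at the rim, 78 mm high, the handle reaches 65 mm from the axis at its +y side. Origin: centre of its underside, z up. To be left alone.
- mug_b: a clear ribbed glass mug with an amber handle, standing loose on the counter, empty: 80 mm across the belly, 68 mm at the rim, 78 mm high, the handle reaches 65 mm from the axis at its +y side. Origin: centre of its underside, z up. To be left alone.
Mind the look-alikes: they are no part of the job. What is shaped like the lid_medium but blue is not meant.

How it is judged:
By the outcome, as a careful person would: the job done as asked, in the order asked, and still so for the second after the job is handed in, with the robot touching nothing.
It also fails if it takes over 128 s, if anything falls off the work surface, if the arm or the gripper's body presses on something with over 40 N, if the wrist force passes 120 N, or if a joint passes its speed limit or range.

ROBOT

A 7-joint arm with a two-finger parallel gripper is mounted at the origin on the work surface. World frame = base frame: x ahead of the robot, y to its left, z up, the work surface at z = 0. Lengths are in mm, angles in rad, forces in N, time in s.
With the tool pointing down it reaches from about 400 to 875 mm from the base axis. Payload 4.4 kg.
Tool frame: the origin (TCP) lies at the very end of the fingers, on their centre line; the grasp point (between the pads) lies 19 mm behind it; z points along the fingers, y is the direction in which the jaws open and shut (so a half turn about z gives the same grasp; the last joint's range is limited). The gripper opens to 85 mm and grips with 20 to 120 N. Pads are 22 mm wide; open, the fingers measure 114 mm over their backs; the gripper's body (76 mm by 85 mm) begins 54 mm behind the grasp point. The pads swing forward as they close: fully open they stand 13 mm farther back than shut.
Start: joints at [1.081, 0.628, 0.038, 1.517, -0.027, 0.996, -0.02], TCP at [267.326, -592.499, 231.313] pointing down, gripper open.
Joint ranges: [-3.06, 3.06], [-0.37, 2.12], [-1.25, 1.32], [0.18, 2.47], [-1.1, 4.24], [0.23, 1.98], [-2.94, 2.94]. Speed limits (rad/s): [2.57, 2.57, 3.14, 3.14, 3.14, 3.14, 3.14].

INTERFACE

Orientations are given as [roll, pitch, yaw] about the fixed x, y, z axes, in that order (R = Rz(yaw) Ry(pitch) Rx(roll)).
In Python, from cell import ctrl gives the robot as it stands.
- The arm moves only by the shell command python3 -m crank 'ROWS' [OPENING]. ROWS is JSON, a list that holds one entry, the list of rows, each a list of 6 numbers: the shift along the tool's x, y, z in units of 30 mm (1.0 is 30 mm), then the turn, a rotation vector about the tool's x, y, z in units of 6 degrees (1.0 is 6 degrees). In form: [[[tx, ty, tz, rx, ry, rz], ...]]. A call has 1 to 12 rows; each row shifts and turns the pose as measured when the row begins, along the tool's axes as they then stand; what a row does not reach is not made up. A row lasts 1/12 s, in which the tool goes at most 41.7 mm and 7.16 degrees, less where a joint would pass 70% of its speed; a pose out of reach is approached as far as the arm can. A call is refused whole if a number of a shift passes 1 or a number of a turn 1, either way. A call with a gripper value outside its range is refused whole. OPENING is the gripper command: -1 is fully open, 1 is shut, values between are in proportion, set as the call begins (- or left out, the last holds). The fingers move at their own pace and stop on an object; the grip force is fixed at half the most. Time passes only in rows, so rows that do not move let the fingers close. It gives the time, the measured TCP pose, the force and the opening at its end, in the units of the state.
- ctrl.read_state(): the state, without advancing time (a new reading comes with each control period).
- ctrl.get_image(name): name is "side" or "top" or "wrist"; returns a dict with "color" (420x560x3 uint8, red, green, blue), "depth" (420x560 float32, mm along the optical axis (not along the pixel's ray), 0 where there is no reading), "camera_matrix" (3x3 intrinsics, pixels), "R" (3x3) and "t" (3): a world point X has camera coordinates R X + t. Camera axes: x right, y down, z forward; pixel columns grow to the right and rows downward; lengths in mm; the calibration is good to about 2 mm. A picture is of the moment at which its call begins.
- ctrl.finish_job(): hands the job in, once; it reports no verdict.
Trained networks look in a picture, given as the dict that the camera call returned (one of the last four; its "shot" number tells which), for a name from the list of things; names that differ only in an ending like _2 or _b are one class to them, and where a whole thing is asked for, a point or a joint stands for the part that bears it (a point fixed in the world has none). Each returns a list of dicts, best first, with "conf" (0 to 1); they miss things now and then, are a little off and sometimes report something else, mostly with a low value. They report only what shows in the picture. A call takes as long as a camera call. They do not tell look-alikes from the thing itself.
- ctrl.search_frame(query, picture): "extent" ([centre column, centre row, width, height] in pixels, round what is visible of it).
The state is a dict: "clock": time; "qpos": joint angles; "qd": joint speeds; "tau": joint torques, N m; "eef_pos": TCP position; "tool_rot": TCP orientation; "force": force on the tool from outside, world axes, zero at the start; "torque": the same for the moment, N m; "width": finger opening in mm.
Only numpy, scipy, OpenCV 4.12 (cv2) and the standard library are available. Lean on these libraries where they do the work, as an engineer would, in place of code of your own. Each camera call takes 0.05 s, during which the arm holds its last target. There are 200 camera calls.

## Working session

There is one attempt and no reset: what is moved stays moved. The work goes in short steps, Python scripts to look and compute and a shell command to move; the robot and the scene stay as the last step left them, time stands still between calls to the robot, and variables do not carry over. Pictures are saved under pics/ and viewed, about 12 in all and at most 16, crops included, and the job is handed in when it is done.

```bash
mkdir -p pics; ls; python3 - <<'E'
from cell import ctrl
import cv2,numpy as np
s=ctrl.read_state();print(s['clock'],s['eef_pos'],s['tool_rot'],s['width'])
for n in ['top','side']:
    p=ctrl.get_image(n);cv2.imwrite(f'pics/{n}0.png',p['color'][:,:,::-1])
    np.savez(f'{n}0.npz',**{k:p[k] for k in('color','depth','camera_matrix','R','t')})
    if n=='top':
        print(p['R'],p['t'],p['camera_matrix'])
        for q in ['canister_small','canister_medium','canister_large','canister_xlarge','lid_small','lid_medium','lid_large','lid_xlarge','mug_a']:
            print(q,[(np.round(d['extent']).astype(int).tolist(),round(d['conf'],2)) for d in ctrl.search_frame(q,p)[:4]])
E
```

```text
pics
0.0 [ 267.06458297 -591.9066563   230.37137209] [-3.13965637e+00  2.04396389e-05  4.23763599e-01] 85.20461777320631
[[-0.06857709 -0.99763564  0.00450703]
 [-0.97625301  0.06617535 -0.20627864]
 [ 0.20549267 -0.01854599 -0.97848291]] [  59.10017016  455.53955085 1061.91447289] [[405.66436455   0.         278.32617361]
 [  0.         405.66436455 214.08941104]
 [  0.           0.           1.        ]]
canister_small [([287, 205, 22, 26], 0.57)]
canister_medium [([427, 186, 34, 32], 0.75), ([152, 199, 37, 37], 0.71)]
canister_large [([349, 214, 36, 40], 0.98)]
canister_xlarge [([200, 164, 39, 46], 0.66)]
lid_small [([236, 228, 20, 24], 0.87)]
lid_medium [([125, 254, 27, 30], 0.86), ([196, 292, 26, 28], 0.82), ([183, 246, 26, 23], 0.71)]
lid_large [([257, 154, 32, 32], 0.74)]
lid_xlarge [([152, 198, 36, 38], 0.84)]
mug_a [([316, 153, 26, 36], 0.98), ([396, 236, 36, 29], 0.61)]
```

```bash
python3 - <<'E'
import cv2
i=cv2.imread('pics/top0.png')[110:330,80:480]
cv2.imwrite('pics/top0c.png',cv2.resize(i,None,fx=2,fy=2,interpolation=cv2.INTER_CUBIC))
E
```

```text
(no output)
```

View pics/top0c.png

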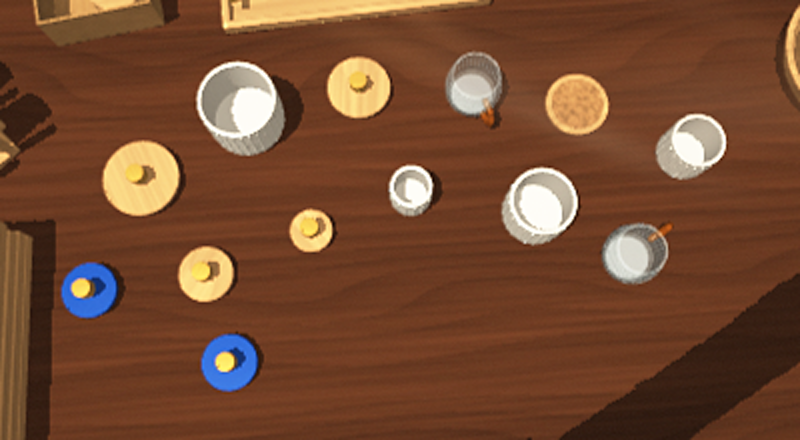

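View pics/side0.png

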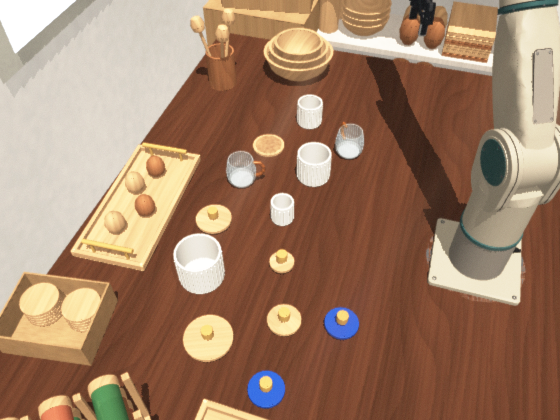

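The top view shows wooden-disc lids at crop (141,175) xlarge, (358,88) large, (206,272) medium and (312,228) small. The lids at (90,290) and (230,362) are blue look-alikes, and (577,103) is a cork mat. The canisters are at (240,108) xlarge, (540,205) large, (690,145) medium and (411,190) small. Next I'll measure them from depth.

```bash
cat > meas.py <<'E'
import numpy as np
from scipy.optimize import least_squares
def world(p,box=None):
    K,R,t=p['camera_matrix'],p['R'],p['t'];d=p['depth']
    v,u=np.nonzero(d>0)
    if box is not None:
        c,r,w,h=box;m=(abs(u-c)<w/2+5)&(abs(v-r)<h/2+5);u,v=u[m],v[m]
    z=d[v,u];X=np.c_[(u-K[0,2])/K[0,0]*z,(v-K[1,2])/K[1,1]*z,z]
    return (X-t)@R
def pix(p,X):
    q=p['camera_matrix']@(p['R']@np.array(X)+p['t']);return q[:2]/q[2]
def ring(P,z,ro,c0=None):
    """centre of the disc/ring at height z with outer radius ro"""
    Q=P[abs(P[:,2]-z)<5][:,:2]
    if c0 is not None: Q=Q[np.hypot(*(Q-c0).T)<ro+15]
    # hull points lie on outer edge
    import cv2
    H=cv2.convexHull(Q.astype(np.float32))[:,0]
    f=least_squares(lambda c:np.hypot(*(H-c).T)-ro,H.mean(0),loss='soft_l1',f_scale=1)
    g=least_squares(lambda c:np.hypot(*(H-c[:2]).T)-c[2],[*f.x,ro],loss='soft_l1',f_scale=1)
    return f.x.round(1),g.x.round(1),len(Q)
E
python3 - <<'E'
import numpy as np
from meas import *
p=dict(np.load('top0.npz'))
P=world(p);print('table z',np.median(P[:,2]))
B={'canS':([287,205,22,26],65,29),'canM':([427,183,34,32],75,37),'canL':([349,214,36,40],85,45),'canX':([200,164,44,50],95,53),
'lidS':([236,226,22,24],18,30),'lidM':([183,246,28,28],18,38),'lidL':([259,154,32,32],18,46),'lidX':([151,199,40,38],18,54),'mug_a':([316,153,26,36],78,34),'mug_b':([398,236,36,29],78,34),'blue1':([125,254,27,30],18,38),'blue2':([196,292,26,28],18,38)}
for k,(b,z,r) in B.items():
    P=world(p,b)
    try: a=ring(P,z,r)
    except Exception as e: a=e
    s=P[P[:,2]>40][:,:2] if 'lid' in k else np.zeros((0,2))
    print(k,a,'knob',(s.max(0)+s.min(0))/2 if len(s) else '',round(P[:,2].max()))
E
```

```text
table z 0.18940591547013713
canS (array([484.3,   7. ]), array([484.2,   7.1,  28.5]), 118) knob  68
canM (array([ 519.7, -387.3]), array([ 519.5, -387.1,   36.5]), 169) knob  79
canL (array([ 447.6, -165.3]), array([ 447.5, -165.3,   44.5]), 197) knob  89
canX (array([612.6, 234.1]), array([612.4, 234. ,  52.6]), 231) knob  101
lidS (array([441.5, 149.2]), array([441.4, 149.3,  29.4]), 272) knob [440.84131135 149.06919988] 54
lidM (array([390.2, 297.3]), array([390.3, 297.1,  37.2]), 493) knob [390.37954624 297.07824438] 52
lidL (array([648. ,  70.9]), array([647.9,  70.8,  45.6]), 642) knob [647.91657173  70.02556734] 53
lidX (array([533.2, 385.9]), array([533.1, 385.9,  53.5]), 999) knob [533.51157759 386.01286544] 55
mug_a (array([630.7, -92.9]), array([630.7, -92.8,  33.8]), 114) knob  82
mug_b (array([ 375.4, -289.5]), array([ 375.4, -289.5,   33.9]), 120) knob  83
blue1 (array([378.4, 457.4]), array([378.6, 457.3,  37.4]), 485) knob  53
blue2 (array([268.1, 267.9]), array([268.1, 267.8,  37.4]), 526) knob  52
```

```bash
cat > go.py <<'E'
import sys,numpy as np
from cell import ctrl
from scipy.spatial.transform import Rotation as Ro
# usage: go.py x y z -> units in the tool axes to get there, yaw 0, pointing down
s=ctrl.read_state();R=Ro.from_euler('xyz',s['tool_rot'])
T=np.array(sys.argv[1:4],float)
print('t',round(s['clock'],2),'pos',np.round(s['eef_pos'],1),'w',round(s['width'],1),'F',np.round(s['force'],1))
print('shift units',np.round(R.inv().apply(T-s['eef_pos'])/30,2),'turn units',np.round(np.degrees((R.inv()*Ro.from_euler('xyz',[np.pi,0,0])).as_rotvec())/6,2))
E
python3 -m crank '[[[0.3,0,0,0,0,0.9],[0.3,0,0,0,0,0.9],[0.3,0,0,0,0,0.9],[0.3,0,0,0,0,0.9],[0,0,0,0,0,0.5]]]' -1
python3 -m crank '[[[0.7,-0.8,0,0,0,0],[0.7,-1,0,0,0,0],[0.7,-1,0,0,0,0],[0.7,-1,0,0,0,0],[0.5,-1,0,0,0,0],[0.3,-1,0,0,0,0],[0,-1,0,0,0,0],[0,-1,0,0,0,0],[0,-1,0,0,0,0],[0,-1,0,0,0,0],[0,-1,0,0,0,0],[0,-1,0,0,0,0]]]'
python3 go.py 441 149 150
```

```text
clock: 0.97
eef_pos: [301.7, -582.9, 231.6]
tool_rot: [3.141, -0.0, -0.028]
force: [0.2, 1.1, -0.3]
width: 85.0
clock: 1.97
eef_pos: [426.4, -225.8, 228.9]
tool_rot: [3.131, -0.003, -0.04]
force: [0.9, -0.6, -0.1]
width: 85.4
t 1.97 pos [ 426.4 -225.8  228.9] w 85.4 F [ 0.9 -0.6 -0.1]
shift units [ -0.02 -12.53   2.5 ] turn units [ 0.1  -0.03 -0.38]
```

```bash

python3 -m crank '[[[0,-0.9,0,0,0,-0.2],[0,-1,0,0,0,-0.2],[0,-1,0,0,0,0],[0,-1,0,0,0,0],[0,-1,0.1,0,0,0],[0,-1,0.3,0,0,0],[0,-1,0.3,0,0,0],[0,-1,0.3,0,0,0],[0,-1,0.3,0,0,0],[0,-1,0.3,0,0,0],[0,-1,0.3,0,0,0],[0,-1,0.3,0,0,0]]]' -0.4
python3 -m crank '[[[0,-0.5,0.2,0,0,0],[0,0,0,0,0,0],[0,0,0,0,0,0]]]'
python3 go.py 441 149 21
python3 - <<'E'
from cell import ctrl
from meas import *
import cv2
p=ctrl.get_image('wrist');cv2.imwrite('pics/w1.png',p['color'][:,:,::-1])
P=world(p);c=np.array([441,149])
P=P[np.hypot(*(P[:,:2]-c).T)<60]
print(ring(P,18,30,c)); k=P[(P[:,2]>38)&(P[:,2]<52)][:,:2];print(k.min(0),k.max(0))
E
```

```text
clock: 2.97
eef_pos: [430.5, 148.6, 162.4]
tool_rot: [3.133, -0.02, 0.003]
force: [1.2, -0.8, -0.5]
width: 60.0
clock: 3.22
eef_pos: [429.7, 172.3, 154.7]
tool_rot: [3.136, -0.02, 0.016]
force: [0.1, 0.2, -0.1]
width: 60.0
t 3.22 pos [429.7 172.3 154.7] w 60.0 F [ 0.1  0.2 -0.1]
shift units [0.28 0.76 4.47] turn units [ 0.05 -0.19  0.15]
(array([442.4, 151. ]), array([442.5, 151. ,  29.6]), 3188)
[430.75876655 138.28748056] [455.24548103 163.41714968]
```

View pics/w1.png

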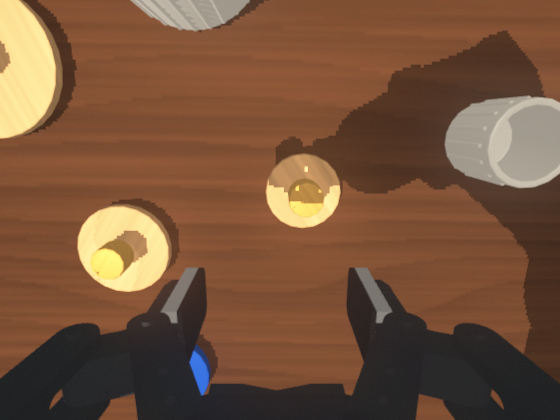

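The wrist view shows the small bamboo lid at (303,190) and the medium bamboo lid at (125,248). Wrist depth agrees with the top view to about 2 mm, so I'll descend on the small lid.

```bash

python3 -m crank '[[[0.2,0.4,0.5,0,-0.2,0.15],[0.18,0.36,0.7,0,0,0],[0,0,0.9,0,0,0],[0,0,0.8,0,0,0],[0,0,0.5,0,0,0],[0,0,0,0,0,0],[0,0,0,0,0,0]]]'
python3 go.py 442 150 21
```

```text
clock: 3.85
eef_pos: [448.3, 137.1, 54.9]
tool_rot: [3.136, -0.01, -0.018]
force: [0.8, -0.2, -0.9]
width: 59.7
t 3.85 pos [448.3 137.1  54.9] w 59.7 F [ 0.8 -0.2 -0.9]
shift units [-0.23 -0.43  1.13] turn units [ 0.06 -0.09 -0.17]
```

```bash

python3 -m crank '[[[-0.2,-0.4,0,0,0,-0.15],[0,0,0,0,0,0],[0,0,0,0,0,0]]]'
python3 go.py 442 150 21
python3 -m crank '[[[0,0,0.4,0,0,0],[0,0,0.4,0,0,0],[0,0,0,0,0,0]]]'
python3 go.py 442 150 21
```

```text
clock: 4.1
eef_pos: [444.7, 146.1, 57.9]
tool_rot: [3.135, -0.013, -0.007]
force: [-0.2, 0.1, 0.2]
width: 59.7
t 4.1 pos [444.7 146.1  57.9] w 59.7 F [-0.2  0.1  0.2]
shift units [-0.11 -0.14  1.23] turn units [ 0.06 -0.13 -0.07]
clock: 4.35
eef_pos: [448.5, 144.9, 37.3]
tool_rot: [3.137, -0.021, -0.009]
force: [0.2, 1.5, 0.1]
width: 59.7
t 4.35 pos [448.5 144.9  37.3] w 59.7 F [0.2 1.5 0.1]
shift units [-0.23 -0.17  0.54] turn units [ 0.04 -0.2  -0.09]
```

```bash

python3 -m crank '[[[-0.25,-0.15,0.3,0,-0.2,-0.1],[-0.05,0,0.25,0,0,0],[0,0,0,0,0,0],[0,0,0,0,0,0]]]'
python3 go.py 442 150 21
```

```text
clock: 4.68
eef_pos: [440.7, 149.7, 24.0]
tool_rot: [3.138, 0.003, 0.0]
force: [0.1, 0.1, 0.5]
width: 59.9
t 4.68 pos [440.7 149.7  24. ] w 59.9 F [0.1 0.1 0.5]
shift units [ 0.05 -0.01  0.1 ] turn units [0.04 0.03 0.  ]
```

```bash

python3 -m crank '[[[0.05,0,0.05,0,0,0],[0,0,0,0,0,0],[0,0,0,0,0,0],[0,0,0,0,0,0],[0,0,0,0,0,0],[0,0,0,0,0,0],[0,0,0,0,0,0]]]' 1
python3 go.py 442 150 21
python3 -m crank '[[[0,0,-0.2,0,0,0],[0,0,-0.4,0,0,0],[0,0,-0.6,0,0,0],[0,0,-0.8,0,0,0],[0,0,-0.8,0,0,0],[0,0,-0.7,0,0,0],[0,0,-0.4,0,0,0],[0,0,0,0,0,0],[0,0,0,0,0,0]]]'
python3 go.py 484 7 130
```

```text
clock: 5.27
eef_pos: [443.0, 149.8, 24.0]
tool_rot: [3.138, 0.001, 0.001]
force: [-0.7, 1.3, -1.5]
width: 23.9
t 5.27 pos [443.  149.8  24. ] w 23.9 F [-0.7  1.3 -1.5]
shift units [-0.03 -0.01  0.1 ] turn units [0.03 0.01 0.01]
clock: 6.02
eef_pos: [441.7, 149.4, 147.7]
tool_rot: [3.138, 0.004, 0.0]
force: [-0.4, -0.3, -1.1]
width: 24.0
t 6.02 pos [441.7 149.4 147.7] w 24.0 F [-0.4 -0.3 -1.1]
shift units [1.41 4.75 0.6 ] turn units [0.04 0.04 0.  ]
```

```bash

python3 -m crank '[[[0.1,0.3,0,0,0,0],[0.2,0.6,0,0,0,0],[0.2,0.8,0,0,0,0],[0.2,0.7,0,0,0,0],[0.2,0.6,0,0,0,0],[0.2,0.5,0,0,0,0],[0.1,0.2,0,0,0,0],[0,0,0,0,0,0],[0,0,0,0,0,0]]]'
cat > held.py <<'E'
import sys,numpy as np,cv2
from cell import ctrl
from meas import *
# held.py name cx cy canH canR lidR : where the held lid disc and the canister are, from the top and wrist views
n,cx,cy,H,rc,rl=sys.argv[1],*map(float,sys.argv[2:7])
s=ctrl.read_state();e=np.array(s['eef_pos']);print('tcp',e.round(1))
for cam in ('top','wrist'):
    p=ctrl.get_image(cam);cv2.imwrite(f'pics/{n}_{cam}.png',p['color'][:,:,::-1])
    P=world(p)
    try: print(cam,'can',ring(P,H,rc,np.array([cx,cy])))
    except Exception as x: print(cam,'can none')
    try: print(cam,'lid',ring(P,e[2]-4.5,rl,e[:2]))
    except Exception as x: print(cam,'lid none')
E
python3 go.py 484 7 130
python3 held.py s 484 7 65 29 30
```

```text
clock: 6.77
eef_pos: [474.3, 29.1, 139.7]
tool_rot: [3.134, 0.019, 0.001]
force: [-0.3, -0.1, -0.6]
width: 23.9
t 6.77 pos [474.3  29.1 139.7] w 23.9 F [-0.3 -0.1 -0.6]
shift units [0.33 0.73 0.32] turn units [0.07 0.18 0.01]
tcp [474.3  29.1 139.7]
top can none
top lid none
wrist can (array([485.2,   8.7]), array([485.7,   8.3,  28.4]), 1452)
wrist lid (array([473.9,  29.8]), array([474.4,  29.9,  29.6]), 5636)
```

```bash
python3 -c "
import cv2,numpy as np
a=cv2.imread('pics/s_wrist.png');b=cv2.imread('pics/s_top.png')[150:290,200:380]
cv2.imwrite('pics/s_both.png',np.hstack([cv2.resize(a,(420,315)),cv2.resize(b,(380,315))]))"
```

```text
(no output)
```

View pics/s_both.png

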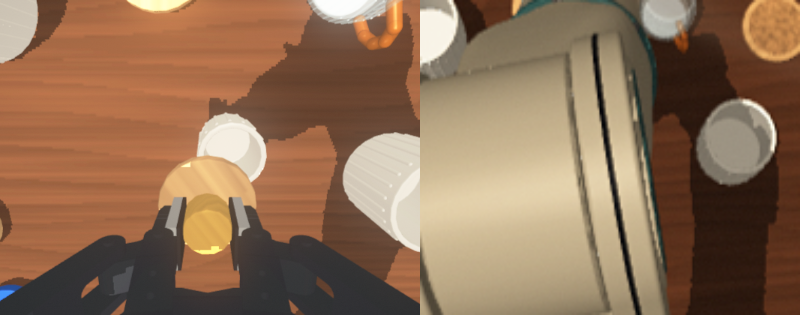

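The small lid is held level in the wrist view, disc at about (207,185) in the montage. The canister mouth is just beyond it at (233,148). The TCP target is about (485,7.7).

```bash

python3 -m crank '[[[0.15,0.35,0.1,0,0.15,0],[0.15,0.3,0.2,0,0,0],[0,0,0.3,0,0,0],[0,0,0.3,0,0,0],[0,0,0,0,0,0],[0,0,0,0,0,0]]]'
python3 go.py 485 7.7 81
```

```text
clock: 7.37
eef_pos: [482.1, 15.9, 109.7]
tool_rot: [3.138, 0.006, 0.012]
force: [-0.5, -0.3, -0.2]
width: 23.8
t 7.37 pos [482.1  15.9 109.7] w 23.8 F [-0.5 -0.3 -0.2]
shift units [0.1  0.27 0.96] turn units [0.04 0.06 0.12]
```

```bash

python3 -m crank '[[[0.1,0.35,0.1,0,0,0.1],[0,0,0.15,0,0,0],[0,0,0.1,0,0,0],[0,0,0,0,0,0],[0,0,0,0,0,0]]]'
python3 go.py 485 7.7 81; python3 held.py s2 484 7 65 29 30
```

```text
clock: 7.78
eef_pos: [485.3, 5.2, 97.8]
tool_rot: [3.138, 0.007, 0.002]
force: [-0.6, 0.4, -1.1]
width: 24.4
t 7.78 pos [485.3   5.2  97.8] w 24.4 F [-0.6  0.4 -1.1]
shift units [-0.01 -0.08  0.56] turn units [0.04 0.07 0.02]
tcp [485.3   5.2  97.8]
top can none
top lid none
wrist can (array([485.2,   8.2]), array([485.5,   8.3,  28.7]), 920)
wrist lid (array([485.2,   5.8]), array([485.6,   5.8,  29.6]), 5649)
```

```bash

python3 -m crank '[[[0,-0.08,0.05,0,0.05,0],[0,0,0.1,0,0,0],[0,0,0,0,0,0],[0,0,0,0,0,0]]]'
python3 go.py 485 7.7 81
```

```text
clock: 8.22
eef_pos: [485.6, 8.5, 93.6]
tool_rot: [3.138, -0.0, 0.003]
force: [0.4, -0.1, -0.1]
width: 23.8
t 8.22 pos [485.6   8.5  93.6] w 23.8 F [ 0.4 -0.1 -0.1]
shift units [-0.02  0.03  0.42] turn units [ 0.03 -0.    0.03]
```

```bash

python3 -m crank '[[[0,0.02,0.1,0,0,0],[0,0,0.1,0,0,0],[0,0,0.07,0,0,0],[0,0,0,0,0,0]]]'
python3 go.py 485 7.7 81
```

```text
clock: 8.55
eef_pos: [485.7, 8.0, 84.8]
tool_rot: [3.138, -0.001, 0.003]
force: [-0.0, -0.5, -0.8]
width: 24.3
t 8.55 pos [485.7   8.   84.8] w 24.3 F [-0.  -0.5 -0.8]
shift units [-0.02  0.01  0.13] turn units [ 0.03 -0.01  0.03]
```

```bash

python3 -m crank '[[[0,0,0.1,0,0,0],[0,0,0,0,0,0]]]'
python3 -m crank '[[[0,0,0.06,0,0,0],[0,0,0,0,0,0]]]'
python3 go.py 485 7.7 81
```

```text
clock: 8.72
eef_pos: [485.7, 7.9, 81.3]
tool_rot: [3.138, -0.0, 0.003]
force: [-0.6, 0.2, 0.7]
width: 24.3
clock: 8.88
eef_pos: [486.4, 7.8, 80.7]
tool_rot: [3.139, -0.002, 0.003]
force: [0.0, 0.4, -0.3]
width: 24.0
t 8.88 pos [486.4   7.8  80.7] w 24.0 F [ 0.   0.4 -0.3]
shift units [-0.05  0.   -0.01] turn units [ 0.03 -0.02  0.03]
```

```bash

python3 -m crank '[[[0,0,0.06,0,0,0],[0,0,0,0,0,0]]]'
python3 -m crank '[[[0,0,0.06,0,0,0],[0,0,0,0,0,0]]]'
```

```text
clock: 9.05
eef_pos: [487.3, 7.7, 80.9]
tool_rot: [3.139, -0.004, 0.002]
force: [0.0, 0.4, -0.7]
width: 24.1
clock: 9.22
eef_pos: [488.2, 7.7, 80.8]
tool_rot: [3.14, -0.007, 0.002]
force: [0.4, -0.7, 0.1]
width: 24.3
```

```bash

python3 -m crank '[[[0,0,0,0,0,0],[0,0,0,0,0,0],[0,0,0,0,0,0],[0,0,0,0,0,0],[0,0,0,0,0,0]]]' -0.4
python3 -m crank '[[[0,0,-0.2,0,0,0],[0,0,-0.5,0,0,0],[0,0,-0.8,0,0,0],[0,0,-0.8,0,0,0],[0,0,-0.3,0,0,0],[0,0,0,0,0,0],[0,0,0,0,0,0]]]'
python3 - <<'E'
from cell import ctrl
from meas import *
import cv2
p=ctrl.get_image('wrist');cv2.imwrite('pics/s3.png',p['color'][:,:,::-1])
P=world(p);c=np.array([485,8]);print(ring(P,75,30,c))
Q=P[(np.hypot(*(P[:,:2]-c).T)<29)&(np.hypot(*(P[:,:2]-c).T)>16)&(P[:,2]>60)&(P[:,2]<90)]
A=np.c_[Q[:,:2]-c,np.ones(len(Q))];print(np.linalg.lstsq(A,Q[:,2],rcond=None)[0])
E
python3 go.py 390.5 297.5 150
```

```text
clock: 9.63
eef_pos: [488.3, 7.7, 80.0]
tool_rot: [3.14, -0.007, 0.002]
force: [-0.3, -0.2, 1.1]
width: 59.6
clock: 10.22
eef_pos: [486.6, 7.6, 161.5]
tool_rot: [3.14, -0.003, 0.002]
force: [-0.8, 0.4, -0.3]
width: 59.6
(array([488.1,   8.1]), array([488.1,   8.1,  29.6]), 4281)
[2.16033927e-03 3.32596768e-04 7.49279842e+01]
t 10.27 pos [486.5   7.6 161.3] w 59.8 F [-0.6  0.7  0.4]
shift units [-3.18 -9.67  0.35] turn units [ 0.02 -0.03  0.02]
```

View pics/s3.png

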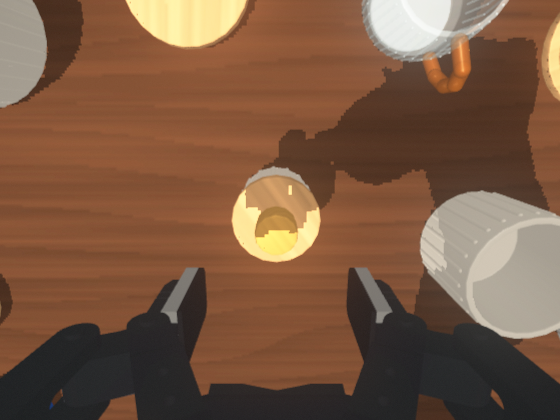

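The small lid is seated: disc top at 74.9 mm (75 expected), tilt about 0.1°. In the image it covers the mouth at (276,220). On to the medium lid.

```bash

python3 -m crank '[[[-0.3,-0.8,0,0,0,0],[-0.3,-1,0,0,0,0],[-0.3,-1,0,0,0,0],[-0.3,-1,0,0,0,0],[-0.3,-1,0.1,0,0,0],[-0.3,-1,0.2,0,0,0],[-0.3,-1,0.2,0,0,0],[-0.3,-1,0.2,0,0,0],[-0.3,-0.8,0.2,0,0,0],[-0.2,-0.5,0,0,0,0],[0,0,0,0,0,0],[0,0,0,0,0,0]]]'
python3 go.py 391 298 60
python3 - <<'E'
from cell import ctrl
from meas import *
import cv2
p=ctrl.get_image('wrist');cv2.imwrite('pics/m1.png',p['color'][:,:,::-1])
print(ring(world(p),18,38,np.array([391,298])))
u=pix(p,[391,298,18]).astype(int);print(u,p['color'][u[1]-25:u[1]-20,u[0]].mean(0) )
E
```

```text
clock: 11.27
eef_pos: [391.8, 287.9, 120.0]
tool_rot: [3.128, 0.01, -0.004]
force: [0.2, -0.4, -0.4]
width: 60.1
t 11.27 pos [391.8 287.9 120. ] w 60.1 F [ 0.2 -0.4 -0.4]
shift units [-0.01 -0.36  2.  ] turn units [ 0.13  0.1  -0.04]
(array([391.3, 298.6]), array([391.4, 298.6,  37.6]), 7026)
[260 215] [177.8 129.2  85.4]
```

View pics/m1.png

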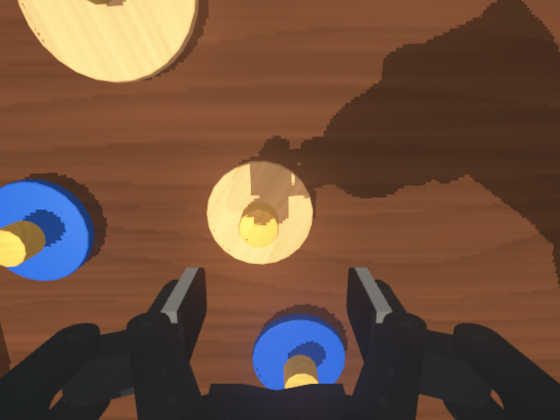

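Three medium-shaped lids show. The one at (260,212) is bamboo, so it is the right one. Those at (40,230) and (300,355) are blue decoys.

```bash

python3 -m crank '[[[0,-0.2,0.3,0.1,0.1,0],[0,-0.15,0.6,0,0,0],[0,0,0.7,0,0,0],[0,0,0.4,0,0,0],[0,0,0,0,0,0],[0,0,0,0,0,0]]]'
python3 go.py 391.3 298 21.5
```

```text
clock: 11.82
eef_pos: [396.9, 289.0, 58.2]
tool_rot: [3.135, -0.004, -0.019]
force: [-0.3, -0.4, -0.4]
width: 59.9
t 11.82 pos [396.9 289.   58.2] w 59.9 F [-0.3 -0.4 -0.4]
shift units [-0.2  -0.3   1.22] turn units [ 0.06 -0.03 -0.18]
```

```bash

python3 -m crank '[[[-0.2,-0.25,0.3,0,0,-0.15],[-0.05,-0.1,0.4,0,0,0],[0,0,0.15,0,0,0],[0,0,0,0,0,0],[0,0,0,0,0,0]]]'
python3 go.py 391.3 298 21.5
```

```text
clock: 12.23
eef_pos: [391.4, 299.0, 33.6]
tool_rot: [3.137, -0.007, -0.005]
force: [-0.4, -0.3, -0.1]
width: 59.8
t 12.23 pos [391.4 299.   33.6] w 59.8 F [-0.4 -0.3 -0.1]
shift units [-0.01  0.03  0.4 ] turn units [ 0.04 -0.07 -0.05]
```

```bash

python3 -m crank '[[[-0.03,0.03,0.2,0,-0.05,0],[-0.02,0,0.2,0,0,0],[0,0,0,0,0,0],[0,0,0,0,0,0]]]'
python3 go.py 391.3 298 21.5
python3 -m crank '[[[0,0,0,0,0,0],[0,0,0,0,0,0],[0,0,0,0,0,0],[0,0,0,0,0,0],[0,0,0,0,0,0],[0,0,0,0,0,0],[0,0,0,0,0,0]]]' 1
python3 go.py 391.3 298 21.5
python3 -m crank '[[[0,0,-0.2,0,0,0],[0,0,-0.4,0,0,0],[0,0,-0.6,0,0,0],[0,0,-0.8,0,0,0],[0,0,-0.8,0,0,0],[0,0,-0.8,0,0,0],[0,0,-0.6,0,0,0],[0,0,-0.3,0,0,0],[0,0,0,0,0,0],[0,0,0,0,0,0]]]'
python3 go.py 521 -386 140
```

```text
clock: 12.57
eef_pos: [390.7, 298.5, 21.9]
tool_rot: [3.139, -0.004, -0.005]
force: [-0.7, -1.1, 0.0]
width: 59.7
t 12.57 pos [390.7 298.5  21.9] w 59.7 F [-0.7 -1.1  0. ]
shift units [0.02 0.02 0.01] turn units [ 0.03 -0.03 -0.04]
clock: 13.15
eef_pos: [390.9, 298.5, 22.3]
tool_rot: [3.139, -0.004, -0.005]
force: [-0.0, 0.0, -0.1]
width: 24.0
t 13.15 pos [390.9 298.5  22.3] w 24.0 F [-0.   0.  -0.1]
shift units [0.01 0.02 0.03] turn units [ 0.03 -0.04 -0.05]
clock: 13.98
eef_pos: [389.0, 297.8, 165.6]
tool_rot: [3.138, -0.001, -0.006]
force: [-0.7, 0.0, -1.5]
width: 24.3
t 13.98 pos [389.  297.8 165.6] w 24.3 F [-0.7  0.  -1.5]
shift units [ 4.53 22.76  0.94] turn units [ 0.03 -0.01 -0.05]
```

```bash

python3 -m crank '[[[0.2,0.3,0,0,0,0],[0.4,0.6,0,0,0,0],[0.4,0.8,0,0,0,0],[0.4,0.9,0,0,0,0],[0.4,0.9,0,0,0,0],[0.4,0.9,0,0,0,0],[0.4,0.9,0,0,0,0],[0.4,0.9,0,0,0,0],[0.3,0.9,0,0,0,0],[0.2,0.9,0,0,0,0],[0.2,0.9,0,0,0,0],[0.2,0.9,0,0,0,0]]]'
python3 go.py 521 -386 140
python3 -m crank '[[[0.1,0.9,0,0,0,0],[0.1,0.9,0,0,0,0],[0.1,0.9,0,0,0,0],[0.1,0.9,0,0,0,0],[0.1,0.9,0,0,0,0],[0,0.9,0,0,0,0],[0,0.9,0,0,0,0],[0,0.8,0,0,0,0],[0,0.6,0,0,0,0],[0,0.4,0,0,0,0],[0,0.2,0,0,0,0],[0,0,0,0,0,0]]]'
python3 go.py 521 -386 140
```

```text
clock: 14.98
eef_pos: [504.0, -13.1, 154.7]
tool_rot: [3.132, 0.019, 0.006]
force: [-0.4, 0.0, -0.6]
width: 23.9
t 14.98 pos [504.  -13.1 154.7] w 23.9 F [-0.4  0.  -0.6]
shift units [ 0.51 12.43  0.61] turn units [0.1  0.18 0.05]
clock: 15.98
eef_pos: [503.2, -294.9, 141.4]
tool_rot: [3.13, 0.047, -0.016]
force: [-0.4, 0.2, -0.1]
width: 24.0
t 15.98 pos [ 503.2 -294.9  141.4] w 24.0 F [-0.4  0.2 -0.1]
shift units [0.64 3.02 0.05] turn units [ 0.11  0.45 -0.15]
```

```bash

python3 -m crank '[[[0.1,0.3,0,0.1,0.2,-0.1],[0.1,0.6,0,0,0.2,0],[0.1,0.6,0,0,0,0],[0.1,0.5,0,0,0,0],[0.1,0.4,0,0,0,0],[0,0.2,0,0,0,0],[0,0,0,0,0,0],[0,0,0,0,0,0]]]'
python3 go.py 521 -386 140
python3 held.py m2 520 -387 75 37 38
```

```text
clock: 16.65
eef_pos: [514.9, -366.1, 134.0]
tool_rot: [-3.128, 0.014, 0.003]
force: [0.7, -0.7, -0.9]
width: 24.1
t 16.65 pos [ 514.9 -366.1  134. ] w 24.1 F [ 0.7 -0.7 -0.9]
shift units [ 0.2   0.66 -0.21] turn units [-0.13  0.13  0.02]
tcp [ 514.9 -366.1  134. ]
top can (array([ 519.7, -386.7]), array([ 511.1, -380. ,   27. ]), 24)
top lid (array([ 514.2, -366.3]), array([ 508.9, -355.2,   27.9]), 225)
wrist can (array([ 521.1, -386. ]), array([ 521.6, -386.3,   36.5]), 1692)
wrist lid (array([ 515.3, -365.4]), array([ 515.5, -365.3,   37.7]), 11432)
```

```bash

python3 -m crank '[[[0.15,0.35,0.1,-0.1,0.1,0],[0.05,0.25,0.2,0,0,0],[0,0,0.3,0,0,0],[0,0,0.2,0,0,0],[0,0,0,0,0,0],[0,0,0,0,0,0]]]'
python3 go.py 520.8 -386.8 89.3
```

```text
clock: 17.25
eef_pos: [522.1, -382.1, 106.8]
tool_rot: [-3.138, 0.003, 0.007]
force: [0.4, -0.3, -0.8]
width: 24.1
t 17.25 pos [ 522.1 -382.1  106.8] w 24.1 F [ 0.4 -0.3 -0.8]
shift units [-0.04  0.16  0.58] turn units [-0.04  0.03  0.06]
```

```bash

python3 -m crank '[[[-0.04,0.17,0.1,0,0,0.05],[0,0,0.1,0,0,0],[0,0,0,0,0,0],[0,0,0,0,0,0]]]'
python3 go.py 520.8 -386.8 89.3; python3 held.py m3 520 -387 75 37 38
```

```text
clock: 17.58
eef_pos: [520.5, -387.4, 99.8]
tool_rot: [-3.137, 0.004, 0.001]
force: [0.1, -0.7, -0.7]
width: 24.3
t 17.58 pos [ 520.5 -387.4   99.8] w 24.3 F [ 0.1 -0.7 -0.7]
shift units [ 0.01 -0.02  0.35] turn units [-0.04  0.04  0.01]
tcp [ 520.5 -387.4   99.8]
top can (array([ 519.1, -386.9]), array([ 518.7, -385.9,   36.2]), 60)
top lid (array([ 521.4, -386.3]), array([ 516.1, -376.7,   29.3]), 219)
wrist can (array([ 521.2, -386.5]), array([ 521.7, -386.5,   36.5]), 541)
wrist lid (array([ 521.1, -386.6]), array([ 521.3, -386.6,   37.7]), 11445)
```

Aligned within 0.5 mm. Lowering.

```bash

python3 -m crank '[[[0,0,0.1,0,0,0],[0,0,0.1,0,0,0],[0,0,0.05,0,0,0],[0,0,0,0,0,0],[0,0,0,0,0,0]]]'
python3 go.py 520.8 -386.8 89.3
```

```text
clock: 18.1
eef_pos: [521.1, -386.9, 92.2]
tool_rot: [-3.137, 0.003, 0.002]
force: [0.2, -0.5, -0.0]
width: 24.2
t 18.1 pos [ 521.1 -386.9   92.2] w 24.2 F [ 0.2 -0.5 -0. ]
shift units [-0.01 -0.    0.1 ] turn units [-0.04  0.03  0.02]
```

```bash

python3 -m crank '[[[0,0,0.09,0,0,0],[0,0,0,0,0,0]]]'
python3 -m crank '[[[0,0,0.04,0,0,0],[0,0,0,0,0,0]]]'
python3 go.py 520.8 -386.8 89.3
```

```text
clock: 18.27
eef_pos: [521.4, -387.0, 89.6]
tool_rot: [-3.138, 0.002, 0.002]
force: [0.4, 0.6, -1.4]
width: 24.4
clock: 18.43
eef_pos: [521.8, -387.3, 89.6]
tool_rot: [-3.138, 0.001, 0.002]
force: [-0.9, -0.3, -0.1]
width: 24.2
t 18.43 pos [ 521.8 -387.3   89.6] w 24.2 F [-0.9 -0.3 -0.1]
shift units [-0.03 -0.02  0.01] turn units [-0.03  0.01  0.02]
```

```bash

python3 -m crank '[[[0,0,0,0,0,0],[0,0,0,0,0,0],[0,0,0,0,0,0],[0,0,0,0,0,0],[0,0,0,0,0,0]]]' -0.4
python3 -m crank '[[[0,0,-0.2,0,0,0],[0,0,-0.5,0,0,0],[0,0,-0.8,0,0,0],[0,0,-0.8,0,0,0],[0,0,-0.3,0,0,0],[0,0,0,0,0,0],[0,0,0,0,0,0]]]'
cat > seat.py <<'E'
import sys
from cell import ctrl
from meas import *
x,y,z,rl=map(float,sys.argv[1:5]);c=np.array([x,y])
P=world(ctrl.get_image('wrist'));print('lid',ring(P,z,rl,c))
r=np.hypot(*(P[:,:2]-c).T);Q=P[(r<rl-3)&(r>16)&(abs(P[:,2]-z)<15)]
print('slope,z',np.linalg.lstsq(np.c_[Q[:,:2]-c,np.ones(len(Q))],Q[:,2],rcond=None)[0].round(4),'expected',z)
E
python3 seat.py 521 -387 85 38; python3 go.py 649 72 150
```

```text
clock: 18.85
eef_pos: [522.1, -387.5, 89.7]
tool_rot: [-3.139, 0.0, 0.002]
force: [0.7, 0.1, 0.3]
width: 60.0
clock: 19.43
eef_pos: [521.2, -387.2, 170.6]
tool_rot: [-3.137, 0.003, 0.002]
force: [-0.2, 0.3, -0.5]
width: 59.5
lid (array([ 522.3, -386.9]), array([ 522.4, -386.8,   37.6]), 7933)
slope,z [-4.00000e-04  4.00000e-04  8.49633e+01] expected 85.0
t 19.48 pos [ 521.2 -387.1  170.2] w 59.7 F [-0.5  0.2  0.2]
shift units [  4.29 -15.29   0.74] turn units [-0.05  0.03  0.02]
```

Medium is seated (85.0 mm, level). Now the large lid.

```bash

python3 -m crank '[[[0.3,-0.6,0,0,0,0],[0.3,-1,0,0,0,0],[0.3,-1,0,0,0,0],[0.3,-1,0,0,0,0],[0.3,-1,0,0,0,0],[0.3,-1,0,0,0,0],[0.3,-1,0,0,0,0],[0.3,-1,0,0,0,0],[0.3,-1,0,0,0,0],[0.3,-1,0,0,0,0],[0.3,-1,0,0,0,0],[0.3,-0.8,0,0,0,0]]]'
python3 go.py 649 72 150
```

```text
clock: 20.48
eef_pos: [621.6, -38.6, 151.5]
tool_rot: [-3.137, 0.032, -0.016]
force: [-0.5, 1.3, -0.5]
width: 59.7
t 20.48 pos [621.6 -38.6 151.5] w 59.7 F [-0.5  1.3 -0.5]
shift units [ 0.86 -3.7   0.04] turn units [-0.04  0.31 -0.15]
```

```bash

python3 -m crank '[[[0.2,-0.6,0,0,0.2,-0.1],[0.2,-0.7,0,0,0.1,0],[0.2,-0.6,0.2,0,0,0],[0.1,-0.5,0.3,0,0,0],[0,-0.2,0.3,0,0,0],[0,0,0,0,0,0],[0,0,0,0,0,0]]]'
python3 go.py 649 72 22
python3 seat.py 649 72 18 46
```

```text
clock: 21.07
eef_pos: [639.1, 53.8, 115.3]
tool_rot: [-3.134, 0.014, 0.007]
force: [-0.4, 0.0, -0.3]
width: 59.5
t 21.07 pos [639.1  53.8 115.3] w 59.5 F [-0.4  0.  -0.3]
shift units [ 0.38 -0.58  3.11] turn units [-0.08  0.14  0.07]
lid (array([649.2,  72.2]), array([649.3,  72.1,  45.7]), 11823)
slope,z [-6.00000e-04  5.00000e-04  1.79806e+01] expected 18.0
```

```bash

python3 -m crank '[[[0.2,-0.3,0.3,0,0.1,0.1],[0.1,-0.2,0.6,0,0,0],[0,-0.05,0.7,0,0,0],[0,0,0.4,0,0,0],[0,0,0,0,0,0],[0,0,0,0,0,0]]]'
python3 go.py 649 71.6 22
```

```text
clock: 21.62
eef_pos: [650.6, 63.9, 53.4]
tool_rot: [-3.137, -0.002, -0.017]
force: [-0.1, 0.0, 0.8]
width: 59.7
t 21.62 pos [650.6  63.9  53.4] w 59.7 F [-0.1  0.   0.8]
shift units [-0.06 -0.25  1.05] turn units [-0.04 -0.02 -0.16]
```

```bash

python3 -m crank '[[[-0.05,-0.25,0.3,0,0,-0.15],[0,-0.05,0.3,0,0,0],[0,0,0.1,0,0,0],[0,0,0,0,0,0],[0,0,0,0,0,0]]]'
python3 go.py 649 71.6 22
```

```text
clock: 22.03
eef_pos: [651.0, 72.8, 32.9]
tool_rot: [-3.137, -0.007, -0.002]
force: [0.6, 0.1, 0.9]
width: 59.8
t 22.03 pos [651.   72.8  32.9] w 59.8 F [0.6 0.1 0.9]
shift units [-0.07  0.04  0.36] turn units [-0.04 -0.06 -0.02]
```

```bash

python3 -m crank '[[[-0.07,0.04,0.2,0,-0.05,0],[-0.03,0,0.18,0,0,0],[0,0,0,0,0,0],[0,0,0,0,0,0]]]'
python3 go.py 649 71.6 22
python3 -m crank '[[[0,0,0,0,0,0],[0,0,0,0,0,0],[0,0,0,0,0,0],[0,0,0,0,0,0],[0,0,0,0,0,0],[0,0,0,0,0,0],[0,0,0,0,0,0]]]' 1
python3 go.py 649 71.6 22
python3 -m crank '[[[0,0,-0.2,0,0,0],[0,0,-0.4,0,0,0],[0,0,-0.6,0,0,0],[0,0,-0.8,0,0,0],[0,0,-0.8,0,0,0],[0,0,-0.8,0,0,0],[0,0,-0.6,0,0,0],[0,0,-0.3,0,0,0],[0,0,0,0,0,0],[0,0,0,0,0,0]]]'
python3 go.py 448.6 -164 150
```

```text
clock: 22.37
eef_pos: [648.5, 71.3, 21.4]
tool_rot: [-3.137, -0.003, -0.002]
force: [-0.2, -0.0, 0.0]
width: 59.9
t 22.37 pos [648.5  71.3  21.4] w 59.9 F [-0.2 -0.   0. ]
shift units [ 0.02 -0.01 -0.02] turn units [-0.04 -0.02 -0.02]
clock: 22.95
eef_pos: [648.6, 71.0, 21.7]
tool_rot: [-3.138, -0.003, -0.003]
force: [-0.6, -0.0, 0.2]
width: 24.4
t 22.95 pos [648.6  71.   21.7] w 24.4 F [-0.6 -0.   0.2]
shift units [ 0.01 -0.02 -0.01] turn units [-0.04 -0.03 -0.02]
clock: 23.78
eef_pos: [647.5, 70.2, 168.8]
tool_rot: [-3.137, -0.003, -0.003]
force: [-0.0, 0.1, -1.4]
width: 24.3
t 23.78 pos [647.5  70.2 168.8] w 24.3 F [-0.   0.1 -1.4]
shift units [-6.61  7.83  0.57] turn units [-0.04 -0.03 -0.03]
```

```bash

python3 -m crank '[[[-0.2,0.3,0,0,0,0],[-0.5,0.6,0,0,0,0],[-0.7,0.8,0,0,0,0],[-0.7,0.8,0,0,0,0],[-0.7,0.8,0,0,0,0],[-0.7,0.8,0,0,0,0],[-0.7,0.8,0,0,0,0],[-0.6,0.7,0,0,0,0],[-0.4,0.5,0,0,0,0],[-0.2,0.3,0,0,0,0],[0,0,0,0,0,0],[0,0,0,0,0,0]]]'
python3 go.py 448.6 -164 150
```

```text
clock: 24.78
eef_pos: [459.7, -132.2, 153.9]
tool_rot: [-3.136, 0.027, -0.005]
force: [0.5, 0.7, -1.2]
width: 24.0
t 24.78 pos [ 459.7 -132.2  153.9] w 24.0 F [ 0.5  0.7 -1.2]
shift units [-0.36  1.06  0.13] turn units [-0.06  0.26 -0.05]
```

```bash

python3 -m crank '[[[-0.15,0.3,0,0,0.2,0],[-0.1,0.4,0,0,0,0],[0,0.2,0.2,0,0,0],[0,0,0.2,0,0,0],[0,0,0,0,0,0],[0,0,0,0,0,0]]]'
python3 go.py 448.6 -164 150
python3 held.py l2 448 -165 85 45 46
```

```text
clock: 25.28
eef_pos: [453.1, -154.8, 137.7]
tool_rot: [-3.132, 0.009, 0.002]
force: [0.9, 0.2, -1.8]
width: 24.0
t 25.28 pos [ 453.1 -154.8  137.7] w 24.0 F [ 0.9  0.2 -1.8]
shift units [-0.15  0.3  -0.41] turn units [-0.09  0.08  0.02]
tcp [ 453.1 -154.8  137.7]
top can none
top lid (array([ 441.3, -154.7]), array([ 453.3, -111.6,    3.7]), 5)
wrist can (array([ 448.9, -164. ]), array([ 449.7, -164.5,   44.2]), 763)
wrist lid (array([ 453.8, -154.1]), array([ 454. , -154. ,   45.7]), 19271)
```

```bash

python3 -m crank '[[[-0.12,0.2,0.1,-0.05,0.08,0],[-0.03,0.12,0.2,0,0,0],[0,0,0.2,0,0,0],[0,0,0,0,0,0],[0,0,0,0,0,0]]]'
python3 go.py 448.5 -164.8 98.7;python3 held.py l3 448 -165 85 45 46
```

```text
clock: 25.8
eef_pos: [448.8, -163.9, 121.5]
tool_rot: [-3.138, -0.001, 0.005]
force: [-0.7, -1.1, -0.7]
width: 24.3
t 25.8 pos [ 448.8 -163.9  121.5] w 24.3 F [-0.7 -1.1 -0.7]
shift units [-0.01  0.03  0.76] turn units [-0.03 -0.01  0.05]
tcp [ 448.8 -163.9  121.5]
top can (array([ 448.7, -166.2]), array([ 447.9, -162.5,   41.4]), 22)
top lid (array([ 447.4, -165.6]), array([ 449.5, -160.1,   41.3]), 54)
wrist can (array([ 448.9, -164.4]), array([ 449.4, -164.4,   44.5]), 558)
wrist lid (array([ 449.5, -163.4]), array([ 449.7, -163.4,   45.7]), 19290)
```

```bash

python3 -m crank '[[[-0.02,0.03,0.15,0,0,0],[0,0,0.15,0,0,0],[0,0,0.1,0,0,0],[0,0,0,0,0,0],[0,0,0,0,0,0]]]'
python3 go.py 448.5 -164.8 98.7
```

```text
clock: 26.32
eef_pos: [448.9, -164.7, 108.7]
tool_rot: [-3.138, -0.003, 0.006]
force: [-0.0, 0.1, -1.2]
width: 23.9
t 26.32 pos [ 448.9 -164.7  108.7] w 23.9 F [-0.   0.1 -1.2]
shift units [-0.01  0.01  0.33] turn units [-0.03 -0.02  0.05]
```

```bash

python3 -m crank '[[[-0.02,0,0.1,0,0,0],[0,0,0.1,0,0,0],[0,0,0.05,0,0,0],[0,0,0,0,0,0],[0,0,0,0,0,0]]]'
python3 go.py 448.5 -164.8 98.7
```

```text
clock: 26.73
eef_pos: [448.3, -164.6, 100.4]
tool_rot: [-3.138, -0.003, 0.006]
force: [0.2, -0.3, -1.3]
width: 23.8
t 26.73 pos [ 448.3 -164.6  100.4] w 23.8 F [ 0.2 -0.3 -1.3]
shift units [0.01 0.01 0.06] turn units [-0.03 -0.03  0.06]
```

```bash

python3 -m crank '[[[0,0,0.05,0,0,0],[0,0,0,0,0,0]]]'
python3 -m crank '[[[0,0,0.05,0,0,0],[0,0,0,0,0,0]]]'
```

```text
clock: 26.9
eef_pos: [448.4, -164.6, 98.9]
tool_rot: [-3.138, -0.003, 0.006]
force: [0.4, -0.3, -1.0]
width: 24.1
clock: 27.07
eef_pos: [448.8, -164.8, 99.0]
tool_rot: [-3.138, -0.004, 0.006]
force: [-0.0, 0.3, -1.6]
width: 24.6
```

```bash

python3 -m crank '[[[0,0,0,0,0,0],[0,0,0,0,0,0],[0,0,0,0,0,0],[0,0,0,0,0,0],[0,0,0,0,0,0]]]' -0.4
python3 -m crank '[[[0,0,-0.2,0,0,0],[0,0,-0.5,0,0,0],[0,0,-0.8,0,0,0],[0,0,-0.8,0,0,0],[0,0,-0.3,0,0,0],[0,0,0,0,0,0],[0,0,0,0,0,0]]]'
python3 seat.py 449 -164.5 95 46; python3 go.py 534 387 150
```

```text
clock: 27.48
eef_pos: [449.6, -165.1, 99.6]
tool_rot: [-3.139, -0.006, 0.006]
force: [-0.2, -0.1, -1.1]
width: 59.3
clock: 28.07
eef_pos: [448.1, -165.1, 181.5]
tool_rot: [-3.138, -0.003, 0.005]
force: [0.1, 0.1, -0.7]
width: 59.8
lid (array([ 449.8, -164.4]), array([ 449.9, -164.5,   45.6]), 12403)
slope,z [-2.00000e-04  7.00000e-04  9.49507e+01] expected 95.0
t 28.12 pos [ 448.  -165.1  181.3] w 59.3 F [ 1.1 -0.4 -0.4]
shift units [  2.96 -18.38   1.12] turn units [-0.04 -0.03  0.05]
```

```bash

python3 -m crank '[[[0.1,-0.6,0,0,0,0],[0.2,-1,0,0,0,0],[0.2,-1,0,0,0,0],[0.2,-1,0,0,0,0],[0.2,-1,0,0,0,0],[0.2,-1,0,0,0,0],[0.2,-1,0,0,0,0],[0.2,-1,0,0,0,0],[0.2,-1,0,0,0,0],[0.2,-1,0,0,0,0],[0.2,-1,0,0,0,0],[0.2,-1,0,0,0,0]]]'
python3 go.py 534 387 150
python3 -m crank '[[[0.2,-1,0,0,0.1,0],[0.2,-1,0,0,0.1,0],[0.2,-1,0,0,0,0],[0.1,-0.8,0,0,0,0],[0,-0.5,0,0,0,0],[0,-0.2,0,0,0,0],[0,0,0,0,0,0]]]'
python3 go.py 534 387 22
```

```text
clock: 29.12
eef_pos: [512.3, 187.9, 168.8]
tool_rot: [3.136, 0.018, -0.014]
force: [0.7, -0.5, 0.1]
width: 60.2
t 29.12 pos [512.3 187.9 168.8] w 60.2 F [ 0.7 -0.5  0.1]
shift units [ 0.64 -6.65  0.58] turn units [ 0.05  0.17 -0.13]
clock: 29.7
eef_pos: [529.5, 337.4, 156.5]
tool_rot: [3.133, 0.01, -0.002]
force: [0.3, -0.3, 0.0]
width: 59.7
t 29.7 pos [529.5 337.4 156.5] w 59.7 F [ 0.3 -0.3  0. ]
shift units [ 0.19 -1.69  4.47] turn units [ 0.08  0.09 -0.02]
```

```bash

python3 -m crank '[[[0.1,-0.4,0.2,0.05,0.1,0],[0.1,-0.5,0.4,0,0,0],[0,-0.4,0.5,0,0,0],[0,-0.2,0.5,0,0,0],[0,0,0.3,0,0,0],[0,0,0,0,0,0],[0,0,0,0,0,0]]]'
python3 go.py 534 387 22; python3 seat.py 534 387 18 54
```

```text
clock: 30.28
eef_pos: [536.6, 375.2, 92.1]
tool_rot: [3.131, 0.001, -0.012]
force: [0.3, -0.4, 0.5]
width: 59.7
t 30.28 pos [536.6 375.2  92.1] w 59.7 F [ 0.3 -0.4  0.5]
shift units [-0.09 -0.42  2.33] turn units [ 0.1   0.01 -0.11]
lid (array([534.3, 387.8]), array([534.4, 387.7,  53.6]), 19015)
slope,z [-4.00000e-04  6.00000e-04  1.79652e+01] expected 18.0
```

```bash

python3 -m crank '[[[-0.1,-0.25,0.3,0.1,0,-0.1],[-0.05,-0.15,0.5,0,0,0],[0,0,0.5,0,0,0],[0,0,0.2,0,0,0],[0,0,0,0,0,0],[0,0,0,0,0,0]]]'
python3 go.py 534 387.2 22
```

```text
clock: 30.83
eef_pos: [533.5, 387.1, 45.5]
tool_rot: [-3.138, -0.002, -0.004]
force: [0.9, 0.4, -0.3]
width: 59.9
t 30.83 pos [533.5 387.1  45.5] w 59.9 F [ 0.9  0.4 -0.3]
shift units [ 0.02 -0.    0.78] turn units [-0.03 -0.02 -0.03]
```

```bash

python3 -m crank '[[[0,0,0.3,0,0,0],[0,0,0.3,0,0,0],[0,0,0.1,0,0,0],[0,0,0,0,0,0],[0,0,0,0,0,0]]]'
python3 go.py 534 387.2 22
```

```text
clock: 31.25
eef_pos: [534.3, 387.7, 23.3]
tool_rot: [-3.137, -0.004, -0.004]
force: [0.4, 0.1, -1.0]
width: 59.5
t 31.25 pos [534.3 387.7  23.3] w 59.5 F [ 0.4  0.1 -1. ]
shift units [-0.01  0.02  0.04] turn units [-0.04 -0.04 -0.03]
```

```bash

python3 -m crank '[[[0,0.02,0.05,0,0,0],[0,0,0,0,0,0],[0,0,0,0,0,0],[0,0,0,0,0,0],[0,0,0,0,0,0],[0,0,0,0,0,0],[0,0,0,0,0,0]]]' 1
python3 go.py 534 387.2 22
python3 -m crank '[[[0,0,-0.2,0,0,0],[0,0,-0.4,0,0,0],[0,0,-0.6,0,0,0],[0,0,-0.8,0,0,0],[0,0,-0.8,0,0,0],[0,0,-0.8,0,0,0],[0,0,-0.7,0,0,0],[0,0,-0.4,0,0,0],[0,0,0,0,0,0],[0,0,0,0,0,0]]]'
python3 go.py 613.5 235.5 150
```

```text
clock: 31.83
eef_pos: [534.7, 387.1, 22.6]
tool_rot: [-3.136, -0.005, -0.004]
force: [-0.2, 0.6, -1.1]
width: 24.1
t 31.83 pos [534.7 387.1  22.6] w 24.1 F [-0.2  0.6 -1.1]
shift units [-0.02 -0.    0.02] turn units [-0.05 -0.05 -0.04]
clock: 32.67
eef_pos: [533.6, 385.7, 176.9]
tool_rot: [-3.136, -0.006, -0.005]
force: [0.4, -0.2, -1.5]
width: 24.3
t 32.67 pos [533.6 385.7 176.9] w 24.3 F [ 0.4 -0.2 -1.5]
shift units [2.68 5.   0.88] turn units [-0.06 -0.06 -0.04]
```

```bash

python3 -m crank '[[[0.1,0.3,0,0,0,0],[0.3,0.6,0,0,0,0],[0.4,0.8,0,0,0,0],[0.4,0.8,0,0,0,0],[0.4,0.7,0,0,0,0],[0.4,0.6,0,0,0,0],[0.2,0.4,0,0,0,0],[0.1,0.2,0,0,0,0],[0,0,0,0,0,0],[0,0,0,0,0,0]]]'
python3 go.py 613.5 235.5 150;python3 held.py x2 613 235 95 53 54
```

```text
clock: 33.5
eef_pos: [598.3, 242.0, 166.4]
tool_rot: [3.139, 0.011, -0.003]
force: [-0.3, 0.0, -1.1]
width: 23.9
t 33.5 pos [598.3 242.  166.4] w 23.9 F [-0.3  0.  -1.1]
shift units [0.51 0.21 0.54] turn units [ 0.02  0.1  -0.03]
tcp [598.3 242.  166.4]
top can (array([612.1, 234.9]), array([611.8, 234.2,  52.4]), 97)
top lid (array([596.1, 240.7]), array([590. , 232.8,  46.1]), 579)
wrist can (array([613.6, 235.9]), array([614. , 235.9,  52.7]), 2020)
wrist lid (array([597.6, 242.6]), array([597.8, 242.6,  53.7]), 28028)
```

```bash

python3 -m crank '[[[0.25,0.12,0.1,0,0.1,0],[0.25,0.08,0.3,0,0,0],[0,0,0.4,0,0,0],[0,0,0.3,0,0,0],[0,0,0,0,0,0],[0,0,0,0,0,0]]]'
python3 go.py 614.3 235.3 109.6;python3 held.py x3 613 235 95 53 54
```

```text
clock: 34.1
eef_pos: [612.0, 242.9, 128.9]
tool_rot: [-3.141, 0.001, 0.007]
force: [0.3, -0.4, -2.0]
width: 24.0
t 34.1 pos [612.  242.9 128.9] w 24.0 F [ 0.3 -0.4 -2. ]
shift units [0.08 0.25 0.64] turn units [-0.01  0.01  0.07]
tcp [612.  242.9 128.9]
top can (array([612.8, 234.9]), array([611.9, 233.6,  51.8]), 97)
top lid (array([610.5, 241.8]), array([603.6, 236.7,  47.1]), 573)
wrist can (array([613.9, 236.1]), array([614.3, 236. ,  52.6]), 1580)
wrist lid (array([611.2, 243.2]), array([611.4, 243.2,  53.6]), 28035)
```

```bash

python3 -m crank '[[[0.1,0.25,0,0,0,0],[0,0,0.1,0,0,0],[0,0,0,0,0,0],[0,0,0,0,0,0]]]'
python3 go.py 614.5 235.5 109.6;python3 held.py x4 613 235 95 53 54
```

```text
clock: 34.53
eef_pos: [616.4, 234.4, 127.5]
tool_rot: [-3.14, -0.002, 0.007]
force: [0.1, -0.2, -2.0]
width: 24.3
t 34.53 pos [616.4 234.4 127.5] w 24.3 F [ 0.1 -0.2 -2. ]
shift units [-0.06 -0.04  0.6 ] turn units [-0.01 -0.02  0.07]
tcp [616.4 234.4 127.5]
top can (array([613.3, 234.3]), array([611.3, 233.6,  51.3]), 84)
top lid (array([614.8, 233.1]), array([609.7, 228.3,  48.1]), 541)
wrist can (array([613.8, 235.6]), array([631.7, 239.3,  34.9]), 5)
wrist lid (array([615.7, 234.9]), array([615.9, 234.9,  53.7]), 28057)
```

```bash

python3 -m crank '[[[-0.06,-0.03,0.1,0,0,0],[0,0,0.1,0,0,0],[0,0,0,0,0,0],[0,0,0,0,0,0]]]'
python3 go.py 614.5 235.5 109.6
```

```text
clock: 34.97
eef_pos: [613.9, 236.6, 121.2]
tool_rot: [-3.139, -0.002, 0.008]
force: [1.0, -0.5, -1.4]
width: 24.4
t 34.97 pos [613.9 236.6 121.2] w 24.4 F [ 1.  -0.5 -1.4]
shift units [0.02 0.04 0.39] turn units [-0.02 -0.02  0.08]
```

```bash

python3 -m crank '[[[0.02,0.03,0.1,0,0,0],[0,0,0.1,0,0,0],[0,0,0.05,0,0,0],[0,0,0,0,0,0],[0,0,0,0,0,0]]]'
python3 go.py 614.5 235.5 109.6
```

```text
clock: 35.38
eef_pos: [614.4, 235.7, 112.5]
tool_rot: [-3.139, -0.001, 0.008]
force: [0.9, 0.3, -2.1]
width: 24.3
t 35.38 pos [614.4 235.7 112.5] w 24.3 F [ 0.9  0.3 -2.1]
shift units [0.   0.01 0.1 ] turn units [-0.02 -0.01  0.08]
```

```bash

python3 -m crank '[[[0,0,0.07,0,0,0],[0,0,0,0,0,0]]]'
python3 -m crank '[[[0,0,0.06,0,0,0],[0,0,0,0,0,0]]]'
```

```text
clock: 35.55
eef_pos: [614.5, 235.7, 110.3]
tool_rot: [-3.139, -0.001, 0.008]
force: [0.2, 0.0, -1.5]
width: 24.3
clock: 35.72
eef_pos: [615.0, 235.8, 109.9]
tool_rot: [-3.139, -0.002, 0.008]
force: [0.4, 0.3, -1.8]
width: 23.9
```

```bash

python3 -m crank '[[[0,0,0.04,0,0,0],[0,0,0,0,0,0]]]'
python3 -m crank '[[[0,0,0,0,0,0],[0,0,0,0,0,0],[0,0,0,0,0,0],[0,0,0,0,0,0],[0,0,0,0,0,0]]]' -0.4
python3 -m crank '[[[0,0,-0.2,0,0,0],[0,0,-0.5,0,0,0],[0,0,-0.8,0,0,0],[0,0,-0.8,0,0,0],[0,0,-0.3,0,0,0],[0,0,0,0,0,0],[0,0,0,0,0,0]]]'
python3 seat.py 614 236 105 54
python3 -m crank '[[[0,-0.6,-0.4,0,0,0],[0,-0.9,-0.2,0,0,0],[0,-0.9,0,0,0,0],[0,-0.9,0,0,0,0],[0,-0.9,0,0,0,0],[0,-0.9,0,0,0,0],[0,-0.6,0,0,0,0],[0,-0.3,0,0,0,0],[0,0,0,0,0,0],[0,0,0,0,0,0]]]'
python3 - <<'E'
from cell import ctrl
from meas import *
import cv2
for cam in('top','side'):
    p=ctrl.get_image(cam);cv2.imwrite(f'pics/{cam}9.png',p['color'][:,:,::-1])
    if cam=='side': continue
    P=world(p)
    for n,c,z,r in(('S',(487,7),75,30),('M',(521,-387),85,38),('L',(449,-165),95,46),('X',(613,235),105,54),('mug_a',(630.7,-92.9),78,34),('mug_b',(375.4,-289.5),78,34)):
        try:print(n,ring(P,z,r,np.array(c)))
        except Exception:print(n,'hidden')
t=cv2.imread('pics/top9.png')[110:330,80:480];s=cv2.imread('pics/side9.png')
cv2.imwrite('pics/end.png',np.hstack([cv2.resize(t,(440,242)),cv2.resize(s[60:375,60:420],(277,242))]))
E
```

```text
clock: 35.88
eef_pos: [615.5, 235.9, 109.7]
tool_rot: [-3.138, -0.004, 0.008]
force: [0.4, 0.3, -2.1]
width: 24.4
clock: 36.3
eef_pos: [616.2, 236.1, 109.7]
tool_rot: [-3.138, -0.005, 0.008]
force: [-0.1, -1.3, 0.9]
width: 59.8
clock: 36.88
eef_pos: [615.0, 235.5, 190.6]
tool_rot: [-3.139, -0.003, 0.008]
force: [0.4, -1.1, -0.8]
width: 59.5
lid (array([615.1, 236.4]), array([615.2, 236.3,  53.6]), 17749)
slope,z [-6.000000e-04  8.000000e-04  1.049539e+02] expected 105.0
clock: 37.77
eef_pos: [608.0, 416.0, 191.7]
tool_rot: [3.13, 0.018, 0.001]
force: [-1.1, -0.5, 0.1]
width: 60.0
S (array([486.5,   7.2]), array([486.4,   7.2,  29.2]), 287)
M (array([ 520.4, -387.3]), array([ 520.2, -387.3,   37.5]), 490)
L (array([ 448.3, -165.2]), array([ 448.2, -165.2,   45.4]), 828)
X (array([614.2, 234.4]), array([614. , 234.4,  53.6]), 1114)
mug_a (array([631. , -92.6]), array([631. , -92.6,  34.1]), 113)
mug_b (array([ 375.2, -288.9]), array([ 375.2, -288.9,   34. ]), 120)
```

View pics/end.png

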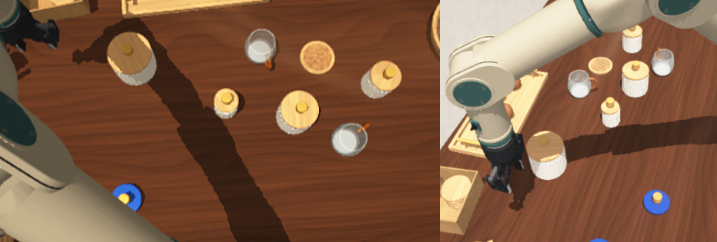

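View pics/side9.png

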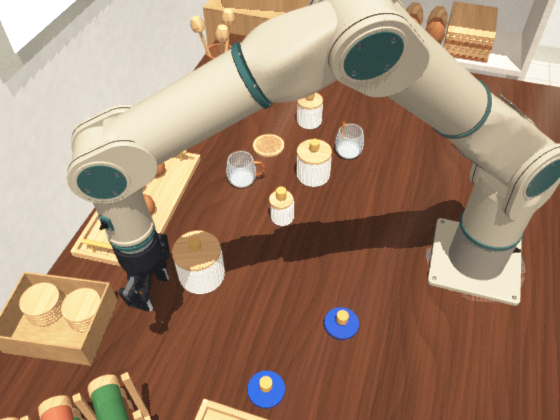

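All four canisters (side view (199,262), (314,163), (282,207) and (310,110)) wear level lids. The mugs and both blue decoys are where they were, and the robot is clear.

```bash
python3 -c "
from cell import ctrl
print(ctrl.read_state()['clock'],ctrl.finish_job())"
```

```text
the job is handed in; nothing more can be done
37.8667 None
```

All four bamboo lids are on their matching canisters, each lowered until it rested on the rim and only then released. I handed the job in at 37.9 s, with no verdict reported.

- **Seating:** the wrist camera put the disc tops at 74.9, 85.0, 95.0 and 105.0 mm (small to extra-large). The expected heights are 75, 85, 95 and 105 mm, and tilt was about 0.1° or less.
- **Mugs and look-alikes:** both mugs measure within 1 mm of where they started. I left the blue lids alone, and both still show in the final pictures.
- **Disagreements:**
    - **Cameras:** the top and wrist cameras differed by 1–2 mm throughout, so I aligned each lid and canister in the wrist view alone.
    - **Small lid:** it sits about 2–3 mm off-centre in x, because the gripper slid sideways while pressing it down. It is still within the mouth's 3.5 mm play. The canister could have shifted with it, which I could not measure under the lid.

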